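# Hold a boiled egg over the noodle bowl with tongs

### The arm

A 6-joint arm with a two-finger parallel gripper is mounted at the origin on a cart in front of the work surface, level with it; the furniture and walls round the work are solid. World frame = base frame: x ahead of the robot, y to its left, z up, the work surface at z = 0. Lengths are in m, angles in rad, forces in N, time in s.
With the tool pointing down it reaches from about 0.25 to 0.85 m from the base axis. Payload 12.5 kg.
Tool frame: the origin (TCP) lies midway between the tips of the shut fingers; the grasp point (between the pads) lies 19 mm behind it; z points along the fingers, y is the line along which they close (so a half turn about z gives the same grasp; the last joint's range is limited). The gripper opens to 93 mm and grips with 3 to 60 N. Pads are 15 mm wide; open, the fingers measure 128 mm over their backs; the gripper's body (75 mm by 188 mm) begins 65 mm behind the grasp point.
Start: joints at [-1.381, 0.351, 1.652, -0, 1.139, -0.085], TCP at [0.149, -0.529, 0.219] pointing down, gripper open.
Joint ranges: [-2.75, 2.75], [-0.79, 2.1], [0.01, 2.65], [-1.57, 4.71], [0.07, 3.14], [-2.87, 2.87]. Speed limits (rad/s): [2.22, 2.22, 2.79, 3.14, 3.14, 3.14].

### API

Orientations are given as a rotation vector (axis times angle).
In Python, from rig import telemetry, snapshot, camera_model, r gives the robot as it stands. The module is installed in compiled form; this text tells all that it offers.
- The arm moves only by the shell command python3 -m inch 'ROWS' [FORCE]. ROWS is JSON, a list of rows, each an object of numbers: "x", "y", "z": the shift along the tool's x, y, z in mm; "yaw": the turn about the tool's z in degrees; "grip": the closure, from -1 (fully open) to 1 (shut). In form: [{"x": .., "y": .., "z": .., "yaw": .., "grip": ..}, ...]. A call has 1 to 5 rows; each row shifts and turns the commanded pose from where the row before left it, along the tool's axes as they then stand; what a row does not reach is not made up. A row lasts 1/12 s, in which the tool goes at most 41.7 mm and 7.16 degrees, less where a joint would pass 70% of its speed; a pose out of reach is approached as far as the arm can. A call with a gripper value outside its range is refused whole. The fingers move at their own pace and stop on an object; FORCE is the grip in N (left out, the last holds). Time passes only in rows, so rows that do not move let the fingers close. It gives the time, the measured TCP pose, the force, the opening and the grip force at its end, in the units of the state.
- telemetry.get_state(): the state, without advancing time (a new reading comes with each control period).
- snapshot(name): name is "scene" or "side" or "wrist"; returns (picture, depth): 480x640x3 uint8, red, green, blue; 480x640 float32, m along the optical axis (not along the pixel's ray), 0 where there is no reading.
- camera_model(name): a dict with "intrinsics" (3x3 intrinsics, pixels), "camera_from_world" (4x4, takes a point from world to camera coordinates). Camera axes: x right, y down, z forward; pixel columns grow to the right and rows downward; lengths in m; the calibration is good to about 2 mm. A picture is of the moment at which its call begins: read the wrist's pose just before it. camera_model takes no time and is no camera call; for the wrist camera it gives the pose at the moment of the call.
- r.hand_in(): hands the job in; it is judged then, once.
The state is a dict: "clock": time; "joint_positions": joint angles; "qvel": joint speeds; "joint_efforts": joint torques, N m; "tool_pos": TCP position; "eef_rot": TCP orientation; "contact_force": force on the tool from outside, world axes, zero at the start; "wrist_torque": the same for the moment, N m; "opening": opening from 0.0 (shut) to 1.0 (fully open); "finger_force": force on a finger pad.
Only numpy, scipy, OpenCV 4.12 (cv2) and the standard library are available. Lean on these libraries where they do the work, as an engineer would, in place of code of your own. Each camera call takes 0.05 s, during which the arm holds its last target. There are 200 camera calls.

### The job

Pick up the spring tongs, close their jaws on the large boiled egg (not the small one), lift it out of its cup and hold it level over the middle of the white noodle bowl, about ten centimetres above the rim. Never touch the egg with the gripper itself, and leave the cups, the small egg, the bowl and the tape roll standing where they are. Finish while still holding: the robot grips the tongs, the tongs grip the egg, and nothing is put down.

Things in the scene. Friction and masses are not known exactly. Their poses are not given: they have to be found in the camera images.
- tongs: Steel spring tongs, black grips and jaws, 230 mm long, 26 mm high, 105 g, lying on the table with their arms side by side: they open and close in the horizontal plane (z up). Origin at table level midway between the grips; x runs from the hinge barrel (x = -90 mm) to the jaws (x = 84 to 127 mm), y across. A spring holds them open; the second arm is hinged to this body.
- tongs_grips (a point): Midway between the two grips, 14 mm above the tongs' underside. Grips: x = -28..28 mm, 22 mm high, outer faces 51 mm apart when open. Squeezing takes about 5 N at 47 mm (jaws still well open: carry the tongs so) and 9 N at 36 mm, where the faces are parallel; on the large egg they stop at 33 to 36 mm. Grip with some 25 N to clamp it.
- tongs_jaws (a point): Middle between the open jaws, 105 mm ahead of the grips (x), 13 mm above the underside. The jaws are shallow upright V grooves 43 mm long, 26 mm high, with about 70 mm between them when open and about 98 mm over their outsides; they move 2.2 times as far as the grips.
- tongs_jaw (a joint): Closing angle of the tongs in rad: 0 fully open, 0.16 to 0.19 when closed on the large egg's waist, 0.34 shut. A spring drives it back to 0.
- egg: The large boiled egg, 44 mm thick at its waist (26 mm above its lower end), 58 mm tall, 55 g, standing blunt end down in the taller wooden cup with its upper 50 mm out of it. Origin at its lower end, z up along the egg.
- egg_center (a point): Middle of the large egg, 28 mm above its lower end on its axis: the height to take it at.
- egg_cup: The taller wooden egg cup, 55 mm high, 41 mm wide at the top, 54 mm at the foot; the rim lies 19 mm below the large egg's waist. Origin at the centre of its underside. Loose.
- small_egg: A small egg, 26 mm thick and 35 mm tall, in the smaller cup; to be left alone. Origin at its lower end.
- small_cup: The smaller wooden cup, 42 mm high, 40 mm at the foot; to be left alone. Origin at the centre of its underside. Loose.
- noodle_bowl: Empty white ceramic bowl, 124 mm wide at the rim, 58 mm high. Origin at the centre of its underside, z up. The two cups and the bowl stand in a row in front of the robot, about 18 cm apart, in any order.
- tape: Roll of paper tape, 101 mm across, 18 mm high, lying on the table behind the row; to be left alone. Origin at the centre of its underside.

How it is judged:
By the outcome, as a careful person would: the job done as asked, in the order asked, and still so for the second after the job is handed in, while the arm keeps its last pose, push and grip.
It also fails if it takes over 51 s, if anything falls off the work surface, if the arm or the gripper's body presses on something with over 40 N, if the wrist force passes 120 N, or if a joint passes its speed limit or range.

## Working session

There is one attempt and no reset: what is moved stays moved. The work goes in short steps, Python scripts to look and compute and a shell command to move; the robot and the scene stay as the last step left them, time stands still between calls to the robot, and variables do not carry over. Pictures are saved under pics/ and viewed, at most 10 in all, crops included, and the job is handed in when it is done.

```bash
mkdir -p pics
cat > h.py <<'E'
import numpy as np, cv2
from rig import telemetry, snapshot, camera_model, r
def snap(n,f):
    m=camera_model(n); p,d=snapshot(n); cv2.imwrite('pics/'+f+'.png',p[:,:,::-1]); np.savez(f+'.npz',p=p,d=d,K=m["intrinsics"],T=m["camera_from_world"])
def pts(f):
    q=np.load(f+'.npz'); K,T,d=q['K'],q['T'],q['d']; v,u=np.mgrid[:480,:640]
    c=np.stack([(u-K[0,2])/K[0,0]*d,(v-K[1,2])/K[1,1]*d,d],-1)
    W=(c-T[:3,3])@T[:3,:3]; W[d==0]=np.nan
    return W,q['p']
E
python3 - <<'E'
from h import *
snap('scene','s0'); snap('side','d0')
import cv2
s=telemetry.get_state(); print(s)
for f in('s0','d0'):
    W,p=pts(f); print(f,np.load(f+'.npz')['T'].round(2).tolist())
E
```

```text
{'clock': 0.1, 'joint_positions': array([-1.38057442e+00,  3.51164340e-01,  1.65233964e+00,  1.81218422e-05,
        1.13905719e+00, -8.46135365e-02]), 'qvel': array([-1.53364520e-03, -2.57366936e-03, -1.13541653e-03,  5.01719727e-04,
       -3.70763167e-05, -2.19582745e-04]), 'joint_efforts': array([ 1.52262455e-03, -4.98026133e+01, -2.85704148e+01,  7.00510154e-02,
        2.38998269e-02, -5.33798516e-05]), 'tool_pos': array([ 0.14923085, -0.52906807,  0.21817289]), 'eef_rot': array([-3.11101969e+00, -4.30208669e-01,  5.44672140e-05]), 'contact_force': array([ 0.32733035, -0.00771805, -0.3194926 ]), 'wrist_torque': array([-0.00492688,  0.02911324,  0.0455519 ]), 'finger_force': 0.0, 'opening': 1.0016656491312288}
s0 [[-0.57, -0.82, 0.01, 0.3], [-0.42, 0.28, -0.86, 0.33], [0.71, -0.5, -0.5, 0.91], [0.0, 0.0, 0.0, 1.0]]
d0 [[0.99, -0.1, -0.02, -0.61], [-0.06, -0.39, -0.92, 0.09], [0.08, 0.92, -0.39, 1.2], [0.0, 0.0, 0.0, 1.0]]
```

View pics/s0.png

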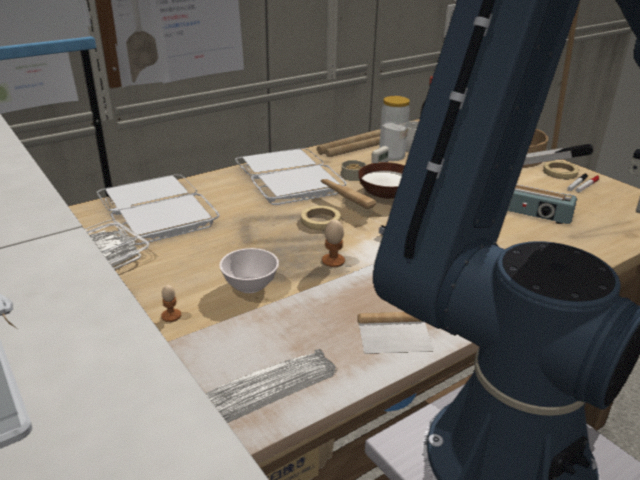

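View pics/d0.png

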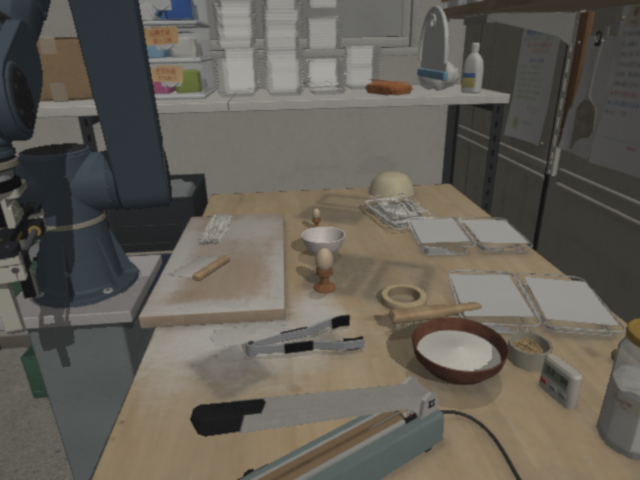

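The side view shows the tongs with the hinge at (250,348), jaws at (342,322) and (362,344), and grips near (297,340). The large egg is at (324,262) in the tall cup, the bowl at (323,240), and the tape at (403,296).

Run:
```python
from h import *
W,p=pts('d0'); 
for u,v in[(250,348),(342,321),(362,343),(299,347),(295,331),(324,258),(325,288),(323,238),(316,214),(403,296),(280,338),(420,311),(360,318)]: print(u,v,W[v,u].round(3))
S,q=pts('s0')
for u,v in[(334,233),(333,262),(249,268),(250,285),(169,297),(320,217)]: print('s',u,v,S[v,u].round(3))
# tongs cloud
m=np.zeros((480,640),bool); m[312:358,240:368]=1
m&=(W[...,2]>.008)&(W[...,2]<.05)
P=W[m]; print(len(P)); 
mn=np.nanmin(P,0);print(mn,np.nanmax(P,0))
im=np.zeros((480,600,3),np.uint8)
for a,c in zip(P,p[m]): 
    x=int((a[1]+.40)*1800);y=int((a[0]-.2)*1800)
    if 0<=x<600 and 0<=y<480: cv2.circle(im,(x,y),2,c[::-1].tolist(),-1)
for k in range(0,34,5): cv2.putText(im,f'{-.4+k/100:.2f}',(k*18,470),0,.35,(255,255,255)); cv2.line(im,(k*18,0),(k*18,455),(60,60,60))
for k in range(0,26,5): cv2.putText(im,f'{.2+k/100:.2f}',(0,k*18+4),0,.35,(255,255,255)); cv2.line(im,(0,k*18),(600,k*18),(60,60,60))
c=cv2.resize(cv2.imread('pics/d0.png')[300:370,230:390],(800,350),interpolation=cv2.INTER_CUBIC)
cv2.imwrite('pics/t0.png',np.vstack([cv2.resize(im,(800,250*0+250)) if 0 else cv2.copyMakeBorder(im,0,0,0,200,0)[:], ])) 
cv2.imwrite('pics/c0.png',c)
# egg fits
for n,(A,box) in {'egg':(W,(245,275,312,337)),'eggS':(S,(222,248,322,346)),'bowl':(W,(226,256,300,348)),'bowlS':(S,(246,294,218,282))}.items():
    B=A[box[0]:box[1],box[2]:box[3]].reshape(-1,3); B=B[(B[:,2]>(.06 if 'egg' in n else .045))&(B[:,2]<.13)]
    print(n,np.percentile(B,[1,50,99],axis=0).round(3).tolist())
```

```text
250 348 [ 0.431 -0.367  0.02 ]
342 321 [ 0.618 -0.284  0.013]
362 343 [ 0.645 -0.369  0.014]
299 347 [ 0.524 -0.367  0.015]
295 331 [ 0.518 -0.323  0.022]
324 258 [ 0.597 -0.128  0.088]
325 288 [ 0.598 -0.126  0.008]
323 238 [0.62  0.143 0.027]
316 214 [0.61  0.265 0.059]
403 296 [ 0.777 -0.173 -0.001]
280 338 [ 0.488 -0.332  0.014]
420 311 [ 0.773 -0.319  0.046]
360 318 [ 0.661 -0.256 -0.   ]
s 334 233 [ 0.579 -0.093  0.083]
s 333 262 [ 0.578 -0.092  0.009]
s 249 268 [0.651 0.083 0.016]
s 250 285 [0.562 0.129 0.04 ]
s 169 297 [0.596 0.288 0.054]
s 320 217 [ 0.786 -0.203 -0.002]
1978
[ 0.40371654 -0.37521486  0.00800961] [ 0.65003998 -0.23804312  0.0286406 ]
egg [[0.577, -0.131, 0.061], [0.597, -0.122, 0.084], [0.617, -0.107, 0.105]]
eggS [[0.574, -0.12, 0.062], [0.585, -0.095, 0.084], [0.61, -0.083, 0.103]]
bowl [[0.558, -0.124, 0.045], [0.607, 0.065, 0.054], [0.674, 0.16, 0.105]]
bowlS [[0.553, 0.045, 0.045], [0.626, 0.103, 0.052], [0.674, 0.164, 0.058]]
```

View pics/t0.png

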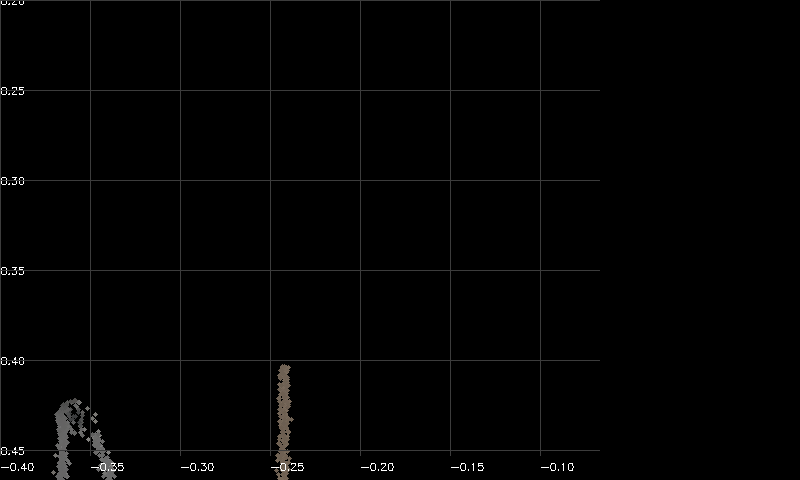

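Run:
```python
from h import *
from scipy.optimize import least_squares as LS
W,_=pts('d0'); S,_=pts('s0')
def box(A,lo,hi): 
    with np.errstate(invalid='ignore'): m=((A>lo)&(A<hi)).all(-1)
    return A[m]
for n,A in(('side',W),('scene',S)):
    B=box(A,[.55,-.15,.062],[.64,-.05,.11])
    f=lambda c:(np.hypot(B[:,0]-c[0],B[:,1]-c[1])/.022)**2+((B[:,2]-c[2])/.0295)**2
    s=LS(lambda c:np.sqrt(f(c))-1,[.597,-.107,.075],loss='soft_l1',f_scale=.05); print(n,'egg',s.x.round(4),len(B))
    B=box(A,[.52,.02,.053],[.70,.19,.062])
    s=LS(lambda c:np.hypot(B[:,0]-c[0],B[:,1]-c[1])-.060,[.61,.1],loss='soft_l1',f_scale=.003); print(n,'bowl',s.x.round(4),len(B))
    B=box(A,[.55,.23,.045],[.66,.33,.09]); print(n,'small',len(B),np.median(B,0).round(3),B.max(0))
T=box(W,[.41,-.40,.007],[.67,-.27,.035])
im=np.zeros((480,800,3),np.uint8)
for a in T: cv2.circle(im,(int((a[0]-.40)*2700),int((-.25-a[1])*2700)),2,(0,int(a[2]*8000),255),-1)
for k in range(0,30,5): cv2.putText(im,f'{.4+k/100:.2f}',(k*27,470),0,.4,(255,255,255)); cv2.line(im,(k*27,0),(k*27,455),(60,60,60))
for k in range(0,17,5): cv2.putText(im,f'{-.25-k/100:.2f}',(0,k*27+4),0,.4,(255,255,255)); cv2.line(im,(0,k*27),(800,k*27),(60,60,60))
cv2.imwrite('pics/t1.png',im)
```

```text
side egg [ 0.5981 -0.1077  0.075 ] 305
side bowl [0.6159 0.0989] 174
side small 64 [0.611 0.276 0.059] [0.62432225 0.28815761 0.0719385 ]
scene egg [ 0.5976 -0.106   0.0738] 342
scene bowl [0.6133 0.104 ] 286
scene small 169 [0.602 0.288 0.06 ] [0.61599865 0.29847438 0.07188292]
```

View pics/t1.png

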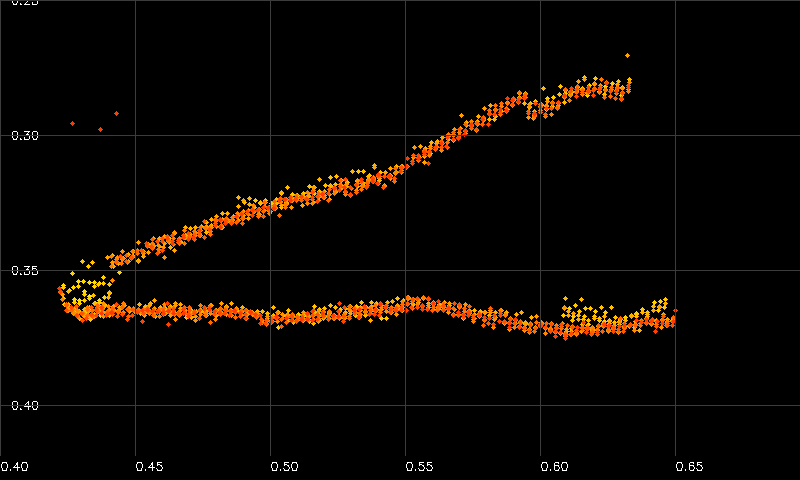

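The plot shows the tongs with the hinge at about (0.432,-0.357) and the jaw ends at (0.650,-0.367) and (0.633,-0.282). That puts the origin at about (0.518,-0.341), heading 11°.

```bash
python3 -m inch '[{"yaw":4.7},{"x":40,"y":-11.4},{"x":40,"y":-11.4},{"x":40,"y":-11.4},{"x":40,"y":-11.4}]'; python3 -m inch '[{"x":40,"y":-11.4},{"x":40,"y":-11.4},{"x":40,"y":-11.4},{"x":40,"y":-11.4},{"x":40,"y":-11.4}]'; python3 -m inch '[{"x":38,"y":-11.4},{},{}]'
python3 - <<'E'
from h import *
W,_=pts('d0')
for x in np.arange(.3,.8,.06): 
    print(round(x,2),[f"{np.nanmax(np.append(W[(abs(W[...,0]-x)<.03)&(abs(W[...,1]-y)<.02)][:,2],-1)):.2f}" for y in(-.6,-.56,-.52,-.48,-.44,-.40,-.30,-.26)])
snap('wrist','w0')
E
```

```text
0.3 ['0.00', '0.00', '0.00', '0.00', '0.00', '0.00', '0.00', '0.03']
0.36 ['0.00', '0.00', '0.00', '0.00', '0.00', '0.00', '0.01', '0.03']
0.42 ['0.00', '0.00', '-1.00', '0.00', '0.00', '0.00', '0.01', '0.03']
0.48 ['0.00', '0.00', '-1.00', '0.00', '0.00', '0.00', '0.02', '0.03']
0.54 ['0.00', '0.00', '-1.00', '0.00', '0.00', '0.00', '0.02', '0.00']
0.6 ['0.12', '0.00', '-1.00', '0.00', '0.00', '0.00', '0.03', '0.02']
0.66 ['0.11', '0.10', '-1.00', '0.00', '0.00', '0.00', '0.03', '0.02']
0.72 ['0.10', '0.09', '0.06', '0.06', '0.06', '0.06', '0.05', '0.02']
0.78 ['0.01', '0.02', '0.06', '0.05', '0.05', '0.06', '0.05', '0.02']invalid input at $[0]: expected keys x, y, z, yaw, grip
invalid input at $[0]: expected keys x, y, z, yaw, grip
invalid input at $[0]: expected keys x, y, z, yaw, grip
```

View pics/w0.png

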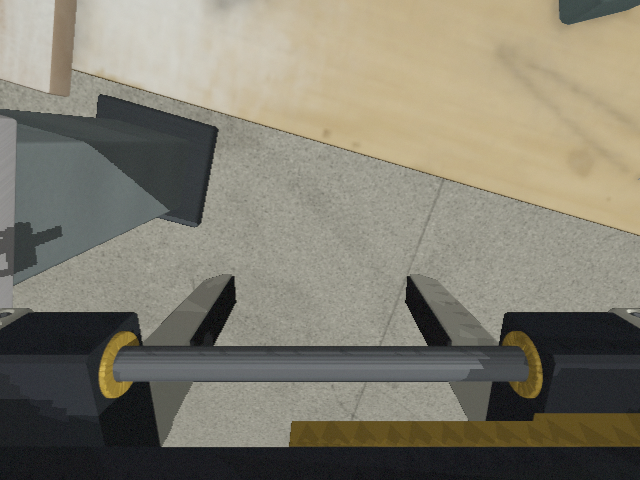

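The moves were refused because every row needs all five keys, so this wrist view is still from the start pose and shows no tongs.

```bash
python3 -m inch '[{"x":0,"y":0,"z":0,"yaw":4.7,"grip":-1},{"x":40,"y":-11,"z":0,"yaw":0,"grip":-1},{"x":40,"y":-11,"z":0,"yaw":0,"grip":-1},{"x":40,"y":-11,"z":0,"yaw":0,"grip":-1},{"x":40,"y":-11,"z":0,"yaw":0,"grip":-1}]'; python3 -m inch '[{"x":40,"y":-12,"z":0,"yaw":0,"grip":-1},{"x":40,"y":-12,"z":0,"yaw":0,"grip":-1},{"x":40,"y":-12,"z":0,"yaw":0,"grip":-1},{"x":40,"y":-12,"z":0,"yaw":0,"grip":-1},{"x":40,"y":-11,"z":0,"yaw":0,"grip":-1}]'; python3 -m inch '[{"x":38,"y":-11,"z":0,"yaw":0,"grip":-1},{"x":0,"y":0,"z":30,"yaw":0,"grip":-1},{"x":0,"y":0,"z":30,"yaw":0,"grip":-1},{"x":0,"y":0,"z":0,"yaw":0,"grip":-1},{"x":0,"y":0,"z":0,"yaw":0,"grip":-1}]'
python3 - <<'E'
from h import *
snap('wrist','w1')
W,p=pts('w1')
s=telemetry.get_state();print(s['tool_pos'],s['eef_rot'])
E
```

```text
clock: 0.57
tool_pos: [0.2991, -0.4544, 0.2185]
eef_rot: [-3.127, -0.301, 0.0]
contact_force: [0.6, -1.1, -0.1]
opening: 0.999
finger_force: 0.0
clock: 0.98
tool_pos: [0.4841, -0.3579, 0.2185]
eef_rot: [-3.127, -0.303, 0.0]
contact_force: [-0.8, -0.8, 0.0]
opening: 0.999
finger_force: 0.0
clock: 1.4
tool_pos: [0.5171, -0.341, 0.1579]
eef_rot: [-3.125, -0.302, 0.003]
contact_force: [0.1, 0.8, 0.7]
opening: 0.999
finger_force: 0.0
[ 0.51774783 -0.34174228  0.15952752] [3.12703308e+00 3.01694028e-01 7.29411135e-05]
```

View pics/w1.png

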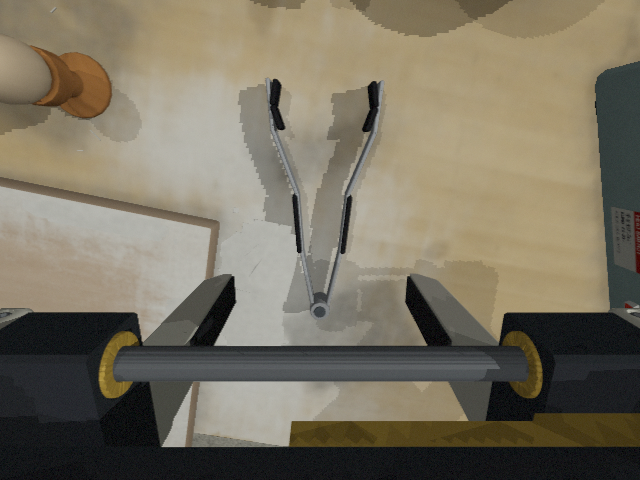

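The wrist view shows the hinge at (319,311), grips at (297,223) and (346,224), and jaw tips at (270,81) and (381,82). The tongs look nearly aligned with the tool.

Run:
```python
from h import *
q=np.load('w1.npz');K,T=q['K'],q['T'];R=T[:3,:3];C=-R.T@T[:3,3]
def g(u,v,z):
    d=R.T@np.linalg.inv(K)@[u,v,1]; return C+d*(z-C[2])/d[2]
W,p=pts('w1')
H=g(319,311,.026);L=(g(297,223,.025)+g(346,224,.025))/2;J=(g(270,81,.026)+g(381,82,.026))/2
print(H,L,J,np.linalg.norm(J-H),np.linalg.norm(g(293,223,.025)-g(350,224,.025)),W[311,319])
d=J-H;print(np.degrees(np.arctan2(d[1],d[0])), 'origin',H+d/np.linalg.norm(d)*.090)
```

```text
[ 0.43175879 -0.35612941  0.026     ] [ 0.52040119 -0.34132144  0.025     ] [ 0.63902741 -0.32142438  0.026     ] 0.21015404068049529 0.05273368472280008 [ 0.43180239 -0.35612156  0.02607961]
9.505419663963972 origin [ 0.52052309 -0.34126673  0.026     ]
```

```bash
python3 -m inch '[{"x":2.7,"y":0,"z":35,"yaw":1.5,"grip":-1},{"x":0,"y":0,"z":35,"yaw":0,"grip":-1},{"x":0,"y":0,"z":35,"yaw":0,"grip":-1},{"x":0,"y":0,"z":25,"yaw":0,"grip":-1},{"x":0,"y":0,"z":15,"yaw":0,"grip":-1}]' 10; python3 -m inch '[{"x":0,"y":0,"z":8,"yaw":0,"grip":-1},{"x":0,"y":0,"z":0,"yaw":0,"grip":-1},{"x":0,"y":0,"z":0,"yaw":0,"grip":-1}]'
```

```text
clock: 1.87
tool_pos: [0.5201, -0.3413, 0.0129]
eef_rot: [-3.131, -0.26, 0.0]
contact_force: [-0.3, -1.1, -0.2]
opening: 0.995
finger_force: 0.0
clock: 2.12
tool_pos: [0.5211, -0.3418, 0.0074]
eef_rot: [3.129, 0.261, 0.003]
contact_force: [1.1, 0.4, 0.6]
opening: 1.002
finger_force: 0.0
```

```bash
python3 -m inch '[{"x":0,"y":0,"z":4,"yaw":0,"grip":-1},{"x":0,"y":0,"z":0,"yaw":0,"grip":-0.2},{"x":0,"y":0,"z":0,"yaw":0,"grip":0.01},{"x":0,"y":0,"z":0,"yaw":0,"grip":0.01},{"x":0,"y":0,"z":0,"yaw":0,"grip":0.01}]' 10;python3 -m inch '[{"x":0,"y":0,"z":0,"yaw":0,"grip":0.01},{"x":0,"y":0,"z":0,"yaw":0,"grip":0.01},{"x":0,"y":0,"z":0,"yaw":0,"grip":0.01},{"x":0,"y":0,"z":0,"yaw":0,"grip":0.01}]'
```

```text
clock: 2.53
tool_pos: [0.5205, -0.341, 0.002]
eef_rot: [3.13, 0.261, 0.001]
contact_force: [0.0, -0.4, -0.4]
opening: 0.761
finger_force: 0.0
clock: 2.87
tool_pos: [0.5204, -0.3409, 0.0017]
eef_rot: [3.131, 0.261, 0.0]
contact_force: [0.8, -0.6, 1.5]
opening: 0.509
finger_force: 5.7
```

```bash
python3 -m inch '[{"x":0,"y":0,"z":0,"yaw":0,"grip":0.02},{"x":0,"y":0,"z":0,"yaw":0,"grip":0.02},{"x":0,"y":0,"z":-5,"yaw":0,"grip":0.02},{"x":0,"y":0,"z":-10,"yaw":0,"grip":0.02},{"x":0,"y":0,"z":-15,"yaw":0,"grip":0.02}]' 12;python3 -m inch '[{"x":0,"y":0,"z":-20,"yaw":0,"grip":0.02},{"x":0,"y":0,"z":-20,"yaw":0,"grip":0.02},{"x":0,"y":0,"z":-20,"yaw":0,"grip":0.02},{"x":0,"y":0,"z":-20,"yaw":0,"grip":0.02},{"x":0,"y":0,"z":-20,"yaw":0,"grip":0.02}]'
python3 -m inch '[{"x":0,"y":0,"z":-10,"yaw":0,"grip":0.02},{"x":-6,"y":-15,"z":0,"yaw":0,"grip":0.02},{"x":-8,"y":-20,"z":0,"yaw":0,"grip":0.02},{"x":-8,"y":-20,"z":0,"yaw":0,"grip":0.02},{"x":-8,"y":-20,"z":0,"yaw":0,"grip":0.02}]'
```

```text
clock: 3.28
tool_pos: [0.5198, -0.3404, 0.0316]
eef_rot: [-3.129, -0.261, 0.002]
contact_force: [-0.2, -0.3, -0.1]
opening: 0.491
finger_force: 5.6
clock: 3.7
tool_pos: [0.5203, -0.3408, 0.1335]
eef_rot: [3.13, 0.261, 0.001]
contact_force: [-0.2, 0.4, -1.3]
opening: 0.49
finger_force: 5.6
clock: 4.12
tool_pos: [0.4776, -0.271, 0.1417]
eef_rot: [-3.131, -0.261, 0.0]
contact_force: [0.4, 0.1, -0.7]
opening: 0.493
finger_force: 5.6
```

```bash
python3 -m inch '[{"x":-8,"y":-20,"z":0,"yaw":0,"grip":0.02},{"x":-8,"y":-20,"z":0,"yaw":0,"grip":0.02},{"x":-8,"y":-20,"z":0,"yaw":0,"grip":0.02},{"x":-8,"y":-20,"z":0,"yaw":0,"grip":0.02},{"x":-8,"y":-20,"z":0,"yaw":0,"grip":0.02}]' 
python3 -m inch '[{"x":-9,"y":-20,"z":0,"yaw":0,"grip":0.02},{"x":-8,"y":-20,"z":10,"yaw":0,"grip":0.02},{"x":0,"y":0,"z":20,"yaw":0,"grip":0.02},{"x":0,"y":0,"z":0,"yaw":0,"grip":0.02},{"x":0,"y":0,"z":0,"yaw":0,"grip":0.02}]'
python3 - <<'E'
from h import *
s=telemetry.get_state();print(s['tool_pos'],s['eef_rot'])
snap('wrist','w2');snap('side','d2')
a=cv2.imread('pics/w2.png');b=cv2.imread('pics/d2.png')[190:350,160:400]
cv2.imwrite('pics/d2c.png',cv2.resize(b,(780,520),interpolation=cv2.INTER_CUBIC))
E
```

```text
clock: 4.53
tool_pos: [0.4215, -0.179, 0.1418]
eef_rot: [3.131, 0.261, 0.0]
contact_force: [0.1, -0.4, -0.7]
opening: 0.488
finger_force: 5.6
clock: 4.95
tool_pos: [0.3988, -0.1432, 0.1117]
eef_rot: [-3.13, -0.262, 0.002]
contact_force: [0.1, -0.4, -0.6]
opening: 0.494
finger_force: 5.6
[ 0.39878679 -0.14322192  0.111713  ] [-3.13012807e+00 -2.61652210e-01  1.51140229e-03]
```

View pics/w2.png

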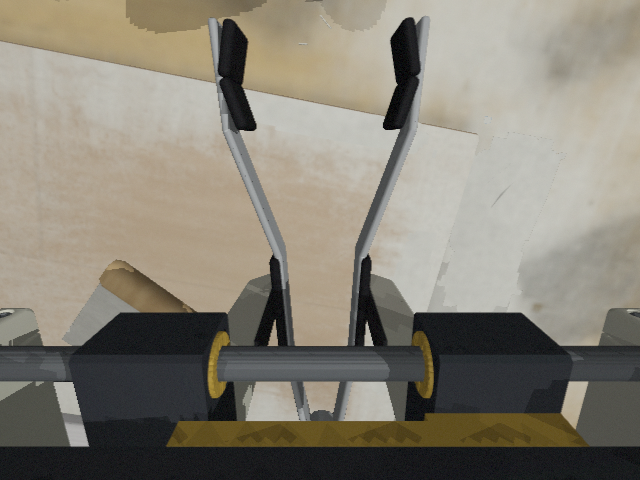

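View pics/d2c.png

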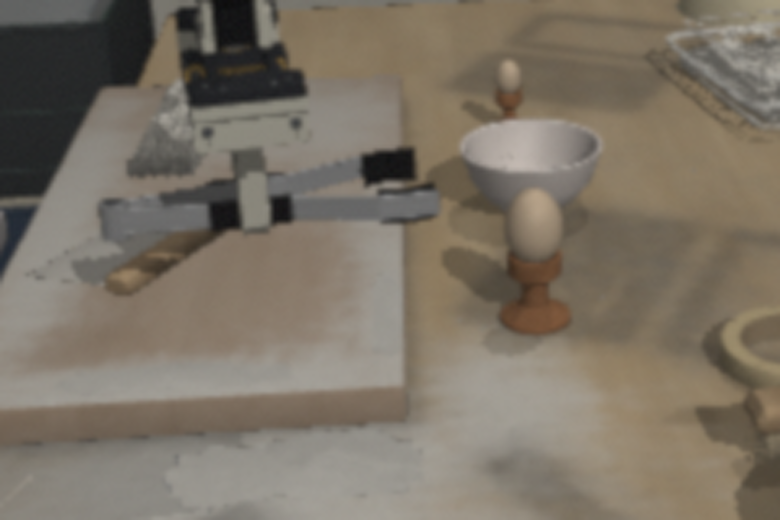

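The tongs are held and look level. In the wrist view the jaws run from (232,20) to (250,130) on the left and (405,18) to (388,130) on the right, and the egg stands clear ahead. I'll get the jaw positions and height from depth.

Run:
```python
from h import *
W,p=pts('w2');m=p.max(2)<70
def med(v0,v1,u0,u1):
    B=W[v0:v1,u0:u1][m[v0:v1,u0:u1]];B=B[~np.isnan(B[:,0])];t=np.percentile(B[:,2],80);return B[B[:,2]>t].mean(0),t
for b in[(22,70,215,250),(80,128,222,258),(22,70,390,420),(80,128,382,412)]:print(med(*b))
for u,v in[(215,30),(424,30),(222,100),(416,100),(283,240),(360,235)]:print(u,v,W[v,u].round(4))
D,_=pts('d2')
with np.errstate(invalid='ignore'): B=D[((D>[.55,-.15,.062])&(D<[.64,-.05,.11])).all(-1)]
print(len(B),np.percentile(B,[2,98],axis=0).round(3))
```

```text
(array([ 0.50393627, -0.08974788,  0.13636085]), np.float64(0.1358543853007315))
(array([ 0.48364189, -0.09414329,  0.13644484]), np.float64(0.13591845170453973))
(array([ 0.51594289, -0.15904911,  0.13628862]), np.float64(0.1357377508711244))
(array([ 0.49441054, -0.16124965,  0.13624937]), np.float64(0.13568796461376148))
215 30 [ 0.509  -0.0844  0.1338]
424 30 [ 0.5222 -0.1629  0.1338]
222 100 [ 0.4846 -0.0891  0.1338]
416 100 [ 0.4976 -0.1661  0.1333]
283 240 [ 0.425  -0.1201  0.1173]
360 235 [ 0.4342 -0.1577  0.1181]
304 [[ 0.578 -0.131  0.063]
 [ 0.617 -0.106  0.104]]
```

```bash
python3 -m inch '[{"x":0,"y":-2.7,"z":12,"yaw":0,"grip":0.02},{"x":0,"y":0,"z":18,"yaw":0,"grip":0.02},{"x":0,"y":0,"z":18,"yaw":0,"grip":0.02},{"x":0,"y":0,"z":0,"yaw":0,"grip":0.02},{"x":10,"y":0,"z":0,"yaw":0,"grip":0.02}]' 
python3 -m inch '[{"x":15,"y":0,"z":0,"yaw":0,"grip":0.02},{"x":15,"y":0,"z":0,"yaw":0,"grip":0.02},{"x":15,"y":0,"z":0,"yaw":0,"grip":0.02},{"x":10,"y":0,"z":0,"yaw":0,"grip":0.02},{"x":0,"y":0,"z":0,"yaw":0,"grip":0.02}]'
python3 - <<'E'
from h import *
s=telemetry.get_state();print(s['tool_pos'],s['eef_rot'])
snap('wrist','w3')
W,p=pts('w3')
from scipy.optimize import least_squares as LS
with np.errstate(invalid='ignore'): B=W[((W>[.55,-.15,.066])&(W<[.64,-.06,.11])).all(-1)&(p[...,0]>120)&(p[...,0]>p[...,2]+15.)]
f=lambda c:np.sqrt((np.hypot(B[:,0]-c[0],B[:,1]-c[1])/.022)**2+((B[:,2]-c[2])/.0295)**2)-1
o=LS(f,[.598,-.107,.075],loss='soft_l1',f_scale=.05);print(o.x,len(B))
E
```

```text
clock: 5.47
tool_pos: [0.4076, -0.1391, 0.0639]
eef_rot: [-3.13, -0.26, 0.003]
contact_force: [0.5, -0.7, -0.8]
opening: 0.493
finger_force: 5.6
clock: 5.88
tool_pos: [0.4652, -0.13, 0.0649]
eef_rot: [3.129, 0.262, 0.005]
contact_force: [0.4, -0.5, -1.3]
opening: 0.494
finger_force: 5.6
[ 0.46520682 -0.12998066  0.06493699] [3.12929257 0.26240748 0.00454517]
[ 0.59819538 -0.10756787  0.07657989] 2936
```

View pics/w3.png

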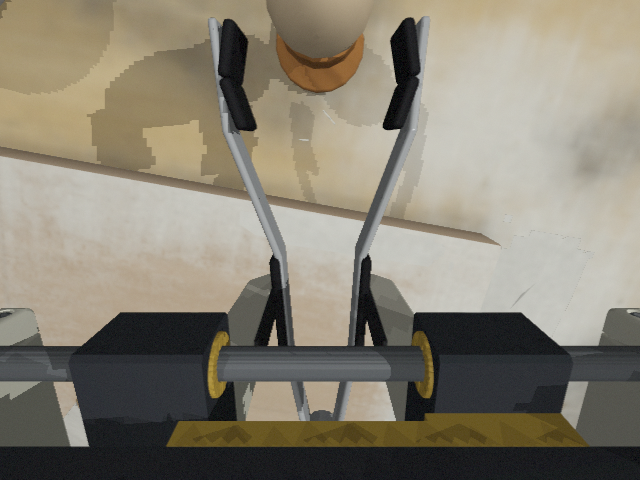

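The egg at (320,20) sits midway between the jaws (232 and 405), as measured. I'll go 30 mm further and close slowly.

```bash
python3 -m inch '[{"x":10,"y":0,"z":0,"yaw":0,"grip":0.02},{"x":10,"y":0,"z":0.5,"yaw":0,"grip":0.02},{"x":7,"y":0,"z":0,"yaw":0,"grip":0.02},{"x":3,"y":0,"z":0,"yaw":0,"grip":0.02},{"x":0,"y":0,"z":0,"yaw":0,"grip":0.02}]' 25
python3 -m inch '[{"x":0,"y":0,"z":0,"yaw":0,"grip":0.06},{"x":0,"y":0,"z":0,"yaw":0,"grip":0.09},{"x":0,"y":0,"z":0,"yaw":0,"grip":0.12},{"x":0,"y":0,"z":0,"yaw":0,"grip":0.15},{"x":0,"y":0,"z":0,"yaw":0,"grip":0.17}]'
python3 -m inch '[{"x":0,"y":0,"z":0,"yaw":0,"grip":0.19},{"x":0,"y":0,"z":0,"yaw":0,"grip":0.21},{"x":0,"y":0,"z":0,"yaw":0,"grip":0.23},{"x":0,"y":0,"z":0,"yaw":0,"grip":0.25},{"x":0,"y":0,"z":0,"yaw":0,"grip":0.27}]'
```

```text
clock: 6.35
tool_pos: [0.4928, -0.1248, 0.0631]
eef_rot: [3.131, 0.262, 0.0]
contact_force: [-0.7, -0.2, -0.7]
opening: 0.493
finger_force: 5.6
clock: 6.77
tool_pos: [0.492, -0.1249, 0.0632]
eef_rot: [-3.131, -0.261, 0.0]
contact_force: [0.1, -0.3, -1.2]
opening: 0.424
finger_force: 7.6
clock: 7.18
tool_pos: [0.4922, -0.1249, 0.0631]
eef_rot: [3.131, 0.261, 0.0]
contact_force: [-0.3, -1.1, -0.4]
opening: 0.375
finger_force: 11.0
```

```bash
python3 -m inch '[{"x":0,"y":0,"z":0,"yaw":0,"grip":0.35},{"x":0,"y":0,"z":0,"yaw":0,"grip":0.45},{"x":0,"y":0,"z":0,"yaw":0,"grip":0.6},{"x":0,"y":0,"z":0,"yaw":0,"grip":0.6},{"x":0,"y":0,"z":0,"yaw":0,"grip":0.6}]' 25
python3 -m inch '[{"x":0,"y":0,"z":0,"yaw":0,"grip":0.6},{"x":0,"y":0,"z":0,"yaw":0,"grip":0.6},{"x":0,"y":0,"z":-2,"yaw":0,"grip":0.6},{"x":0,"y":0,"z":-4,"yaw":0,"grip":0.6},{"x":0,"y":0,"z":-4,"yaw":0,"grip":0.6}]'
python3 - <<'E'
from h import *
snap('wrist','w4');snap('side','d4')
b=cv2.imread('pics/d4.png')[190:320,240:400]
cv2.imwrite('pics/c4.png',np.hstack([cv2.resize(cv2.imread('pics/w4.png'),(400,300)),cv2.resize(b,(400,300),interpolation=cv2.INTER_CUBIC)]))
E
```

```text
clock: 7.6
tool_pos: [0.4922, -0.1249, 0.0632]
eef_rot: [3.131, 0.261, 0.0]
contact_force: [0.5, -1.0, -1.0]
opening: 0.366
finger_force: 25.0
clock: 8.02
tool_pos: [0.4919, -0.1247, 0.0733]
eef_rot: [-3.13, -0.262, 0.001]
contact_force: [-0.3, 0.4, -1.4]
opening: 0.363
finger_force: 25.0
```

View pics/c4.png

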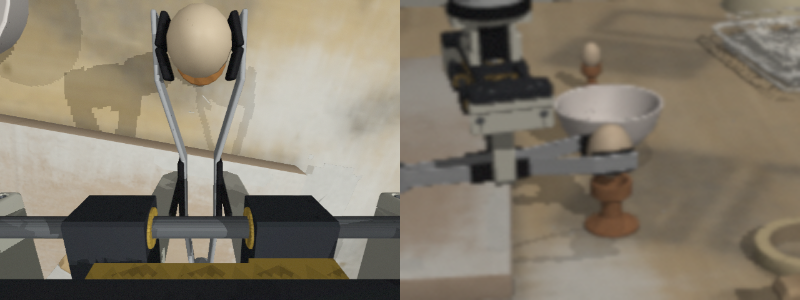

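The tongs hold the egg centrally (at (200,40) in the left half) and level, and the cup is still standing (610,205). I'll lift it straight up.

```bash
python3 -m inch '[{"x":0,"y":0,"z":-6,"yaw":0,"grip":0.6},{"x":0,"y":0,"z":-10,"yaw":0,"grip":0.6},{"x":0,"y":0,"z":-12,"yaw":0,"grip":0.6},{"x":0,"y":0,"z":-14,"yaw":0,"grip":0.6},{"x":0,"y":0,"z":-14,"yaw":0,"grip":0.6}]' 
python3 -m inch '[{"x":0,"y":0,"z":-14,"yaw":0,"grip":0.6},{"x":0,"y":0,"z":-12,"yaw":0,"grip":0.6},{"x":0,"y":0,"z":-9,"yaw":0,"grip":0.6},{"x":0,"y":0,"z":-5,"yaw":0,"grip":0.6},{"x":0,"y":0,"z":0,"yaw":0,"grip":0.6}]'
python3 - <<'E'
from h import *
s=telemetry.get_state();print(s['tool_pos'],s['eef_rot'])
snap('side','d5');W,p=pts('d5')
for n,lo,hi in(('cup',[.56,-.15,.004],[.64,-.07,.06]),('egg',[.56,-.15,.14],[.64,-.06,.24])):
    with np.errstate(invalid='ignore'): B=W[((W>lo)&(W<hi)).all(-1)]
    print(n,len(B),np.percentile(B,[2,50,98],axis=0).round(3).tolist())
W,p=pts('d0')
with np.errstate(invalid='ignore'): B=W[((W>[.56,-.15,.004])&(W<[.64,-.07,.06])).all(-1)]
print('cup0',np.percentile(B,[2,50,98],axis=0).round(3).tolist())
E
```

```text
clock: 8.53
tool_pos: [0.4921, -0.1248, 0.1304]
eef_rot: [3.131, 0.261, 0.0]
contact_force: [0.5, 0.1, -1.4]
opening: 0.37
finger_force: 25.0
clock: 8.95
tool_pos: [0.4925, -0.125, 0.1703]
eef_rot: [3.13, 0.261, 0.002]
contact_force: [0.3, -0.7, -1.5]
opening: 0.364
finger_force: 25.0
[ 0.49254323 -0.12497372  0.17029331] [3.13001738e+00 2.61346372e-01 2.44290619e-03]
cup 405 [[0.577, -0.133, 0.004], [0.597, -0.118, 0.031], [0.619, -0.091, 0.055]]
egg 516 [[0.562, -0.142, 0.163], [0.591, -0.131, 0.188], [0.618, -0.085, 0.21]]
cup0 [[0.576, -0.133, 0.004], [0.596, -0.12, 0.023], [0.62, -0.099, 0.058]]
```

```bash
python3 -m inch '[{"x":1.5,"y":-6,"z":0,"yaw":0,"grip":0.6},{"x":3,"y":-12,"z":0,"yaw":0,"grip":0.6},{"x":4.5,"y":-17,"z":0,"yaw":0,"grip":0.6},{"x":5,"y":-20,"z":0,"yaw":0,"grip":0.6},{"x":5,"y":-20,"z":0,"yaw":0,"grip":0.6}]' 
python3 -m inch '[{"x":5,"y":-20,"z":0,"yaw":0,"grip":0.6},{"x":5,"y":-20,"z":0,"yaw":0,"grip":0.6},{"x":5,"y":-20,"z":0,"yaw":0,"grip":0.6},{"x":5,"y":-20,"z":0,"yaw":0,"grip":0.6},{"x":5,"y":-17,"z":0,"yaw":0,"grip":0.6}]' 
python3 -m inch '[{"x":4,"y":-15,"z":0,"yaw":0,"grip":0.6},{"x":3,"y":-11,"z":0,"yaw":0,"grip":0.6},{"x":2,"y":-6,"z":0,"yaw":0,"grip":0.6},{"x":0,"y":0,"z":0,"yaw":0,"grip":0.6},{"x":0,"y":0,"z":0,"yaw":0,"grip":0.6}]'
python3 - <<'E'
from h import *
from scipy.optimize import least_squares as LS
s=telemetry.get_state();print(s['tool_pos'],s['eef_rot'])
for n in('scene','side','wrist'):
    snap(n,'f'+n);W,p=pts('f'+n)
    with np.errstate(invalid='ignore'):
        B=W[((W>[.56,.05,.13])&(W<[.67,.15,.23])).all(-1)&(p[...,0]>110)&(p[...,0]>p[...,2]+18.)]
        C=W[((W>[.52,.02,.053])&(W<[.70,.19,.062])).all(-1)]
    if len(B)>30:
        f=lambda c:np.sqrt((np.hypot(B[:,0]-c[0],B[:,1]-c[1])/.022)**2+((B[:,2]-c[2])/.0295)**2)-1
        print(n,'egg',LS(f,[.614,.1,.18],loss='soft_l1',f_scale=.05).x.round(4),len(B),B.min(0).round(3),B.max(0).round(3))
    if len(C)>50: print(n,'bowl',LS(lambda c:np.hypot(C[:,0]-c[0],C[:,1]-c[1])-.060,[.61,.1],loss='soft_l1',f_scale=.003).x.round(4),len(C))
E
```

```text
clock: 9.42
tool_pos: [0.4981, -0.046, 0.1685]
eef_rot: [-3.13, -0.261, 0.002]
contact_force: [0.9, -0.7, -1.2]
opening: 0.367
finger_force: 25.0
clock: 9.83
tool_pos: [0.5063, 0.0544, 0.1685]
eef_rot: [-3.13, -0.262, 0.002]
contact_force: [-0.7, -0.0, -1.4]
opening: 0.371
finger_force: 25.0
clock: 10.25
tool_pos: [0.5104, 0.0851, 0.1689]
eef_rot: [3.131, 0.262, -0.001]
contact_force: [-0.2, 0.5, -1.7]
opening: 0.367
finger_force: 25.0
[0.5104111  0.08511199 0.16889176] [ 3.13052341e+00  2.62093276e-01 -8.08166479e-04]
scene egg [0.6121 0.1151 0.1657] 90 [0.562 0.079 0.165] [0.628 0.138 0.193]
scene bowl [0.6133 0.1038] 271
side egg [0.6158 0.102  0.1807] 95 [0.601 0.078 0.191] [0.635 0.106 0.211]
side bowl [0.616  0.0983] 176
wrist egg [0.6157 0.1026 0.1815] 9691 [0.56  0.07  0.173] [0.637 0.134 0.213]
wrist bowl [0.6163 0.1017] 1249
```

```bash
python3 -m inch '[{"x":0,"y":0,"z":0,"yaw":0,"grip":0.6},{"x":0,"y":0,"z":0,"yaw":0,"grip":0.6},{"x":0,"y":0,"z":0,"yaw":0,"grip":0.6},{"x":0,"y":0,"z":0,"yaw":0,"grip":0.6},{"x":0,"y":0,"z":0,"yaw":0,"grip":0.6}]'
python3 - <<'E'
from h import *
snap('wrist','w9');W,p=pts('w9')
h=np.array([.9863,.165]);o=np.array([.5104,.0851])
L=(W[...,:2]-o)@h; Y=(W[...,:2]-o)@[-h[1],h[0]]
for sgn in(1,-1):
  for a in(.085,.095,.105,.115,.123):
    with np.errstate(invalid='ignore'): B=W[...,2][(abs(L-a)<.005)&(sgn*Y>.022)&(sgn*Y<.05)&(W[...,2]>.14)&(p.max(2)<70)]
    print(sgn,a,len(B),np.percentile(B,90).round(4) if len(B) else '')
E
```

```text
clock: 10.82
tool_pos: [0.5106, 0.085, 0.1691]
eef_rot: [3.131, 0.261, 0.0]
contact_force: [0.7, 0.3, -1.7]
opening: 0.37
finger_force: 25.0
1 0.085 117 0.1939
1 0.095 360 0.194
1 0.105 506 0.1937
1 0.115 274 0.1942
1 0.123 71 0.1941
-1 0.085 102 0.194
-1 0.095 315 0.194
-1 0.105 487 0.1938
-1 0.115 223 0.1942
-1 0.123 50 0.1936
```

The jaws are level and stable, and the egg is centred over the bowl.

```bash
python3 -c "from rig import r; print(r.hand_in())"
```

```text
the job is handed in; nothing more can be done
None
```

I handed the job in with the tongs holding the large egg level over the middle of the noodle bowl, its lower end about 9.5 cm above the rim; the tall cup and bowl still measured in place, but I didn't re-measure the small egg, small cup or tape roll.

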